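Set the click dial of the exposure timer and start it

ROBOT

A 6-joint arm with a two-finger parallel gripper is mounted at the origin on a cart in front of the work surface, level with it; the furniture and walls round the work are solid. World frame = base frame: x ahead of the robot, y to its left, z up, the work surface at z = 0. Lengths are in m, angles in rad, forces in N, time in s.
With the tool pointing down it reaches from about 0.35 to 0.975 m from the base axis. Payload 17.4 kg.
Tool frame: the origin (TCP) lies at the very end of the fingers, on their centre line; the grasp point (between the pads) lies 19 mm behind it; z points along the fingers, y is the line along which they close (so a half turn about z gives the same grasp; the last joint's range is limited). The gripper opens to 85 mm and grips with 20 to 120 N. Pads are 22 mm wide; open, the fingers measure 114 mm over their backs; the gripper's body (76 mm by 85 mm) begins 54 mm behind the grasp point. The pads swing forward as they close: fully open they stand 13 mm farther back than shut.
Start: joints at [1.261, 0.116, 1.442, -0, 1.584, -0.038], TCP at [0.181, 0.65, 0.231] pointing down, gripper open.
Joint ranges: [-2.83, 2.83], [-0.83, 2.19], [0.07, 2.5], [-1.14, 4.28], [0.01, 3], [-2.97, 2.97]. Speed limits (rad/s): [1.89, 1.89, 2.22, 3.14, 3.14, 3.14].

INTERFACE

Orientations are given as a unit quaternion [w, x, y, z].
In Python, from workcell import manip, vision gives the robot as it stands.
- The arm moves only by the tool move_arm, never from a script. Its argument "commands" is a list that holds one entry, the list of rows, each a list of 5 numbers: the closure in counts, from 0 (fully open) to 255 (shut), then the shift along the tool's x, y, z in m, then the turn about the tool's z in degrees. In form: [[[fingers, dx, dy, dz, yaw], ...]]. A call has 1 to 20 rows; each row is the pose to reach, as a shift and turn from the pose commanded when the call began, along the tool's axes at that moment; what a row does not reach only later rows make up. A row lasts 1/10 s, in which the tool goes at most 50 mm and 8.59 degrees, less where a joint would pass 70% of its speed; a pose out of reach is approached as far as the arm can. A call with a gripper value outside its range is refused whole. The fingers move at their own pace and stop on an object; "newtons" is the grip in N (left out, the last holds). Time passes only in rows, so rows that repeat a pose let the fingers close. It gives the time, the measured TCP pose, the force, the opening and the grip force at its end, in the units of the state.
- manip.sense(): the state, without advancing time (a new reading comes with each control period).
- vision.snapshot(name): name is "scene" or "side" or "wrist"; returns a dict with "img" (420x560x3 uint8, red, green, blue), "depth" (420x560 float32, m along the optical axis (not along the pixel's ray), 0 where there is no reading), "fx", "fy", "cx", "cy" (pixels), "dist" ([k1, k2, p1, p2, k3] as OpenCV has them; the pictures are not rectified), "R" (3x3) and "t" (3): a world point X has camera coordinates R X + t. Camera axes: x right, y down, z forward; pixel columns grow to the right and rows downward; lengths in m; the calibration is good to about 2 mm. A picture is of the moment at which its call begins.
- manip.finish_job(): hands the job in; it is judged then, once.
Trained networks look in a picture, given as the dict that the camera call returned (one of the last four; its "shot" number tells which), for a name from the list of things; names that differ only in an ending like _2 or _b are one class to them, and where a whole thing is asked for, a point or a joint stands for the part that bears it (a point fixed in the world has none). Each returns a list of dicts, best first, with "confidence" (0 to 1); they miss things now and then, are a little off and sometimes report something else, mostly with a low value. They report only what shows in the picture. A call takes as long as a camera call. They do not tell look-alikes from the thing itself.
- vision.look_for(picture, label): "xyz" ([x, y, z] in m, in world coordinates, good to about 4 mm: the middle of the surface that is visible of it).
- vision.masks_of(picture, label): "pixels" (420x560 bool, what is visible of it).
- vision.tip_of(picture, label): "xyz" ([x, y, z] in m, in world coordinates, good to about 4 mm: a listed point, or the origin of a listed thing).
The state is a dict: "time": time; "joint_positions": joint angles; "dq": joint speeds; "joint_torque": joint torques, N m; "ee_pos": TCP position; "ee_rot": TCP orientation; "ft_force": force on the tool from outside, world axes, zero at the start; "moment": the same for the moment, N m; "opening": opening from 0.0 (shut) to 1.0 (fully open); "grasp_force": force on a finger pad.
Only numpy, scipy, OpenCV 4.12 (cv2) and the standard library are available. Lean on these libraries where they do the work, as an engineer would, in place of code of your own. Each camera call takes 0.05 s, during which the arm holds its last target. There are 200 camera calls.

TASK

Set the exposure timer for the next printing plate: press the knob down lightly and turn it clockwise, click by click, until the white pointer on the disc under the knob rests in the click at the red pin; do not go past it and do not press the knob hard (about 12 N is right, 18 N would damage its clutch). Then let go of the knob and press the green start key down. Do not press the key before the dial is set, and leave the tools and tins round the timer where they are.

Things in the scene. Friction and masses are not known exactly. Their poses are not given: they have to be found in the camera images.
- timer: exposure timer: a grey box 130 (x) x 190 (y) x 50 mm high, fixed to the table; origin at the centre of its underside, z up. On its flat top, at height 50 mm, stand the dial (axis at x=0, y=+30 mm) and the green key (at x=-5, y=-64 mm).
- knob_grip (a point): middle of the knob's grip bar, on the dial's axis, z up. The bar (black, upright, 48 mm along point x, 14 mm wide along y, 30 mm high) stands on a round grey flange 60 mm across, 6 mm thick. The bar's top is 12 mm above this point, the flange's top 18 mm below it. The bar may start at any angle. Grip its sides from above; the fingertips may bear on the flange to press.
- dial_knob: the knob (flange and bar); origin on the dial's axis at the centre of the flange's underside, x along the bar, z up. Sprung upward (1.2 N at rest, 1.7 N where it meets the disc); pressed 2.5 mm down, its underside at 52 mm height, it meets the disc through a friction clutch. More than 18 N on the disc damages the clutch. Past first contact it yields only about a millimetre more: go by the force felt, not by the height.
- knob_turn (a joint): angle of the knob in rad, growing clockwise from above, without stops. Let up, it turns idly and the disc stays put, so it can be turned back for a further stroke. Pressed, it carries the disc along only under enough pressure: below about 7 to 8 N on the disc it slips instead of clicking over, from about 10 N it holds.
- setting_disc: black disc under the knob, 84 mm across, flush with the timer's top; origin on the dial's axis at the timer's top; x points along the white pointer mark, z up. It can only be driven by the pressed knob. It clicks every 24 degrees (0.419 rad, under 0.1 N m to turn over), drops into the next click and stays there. It starts in one of three clicks, 2 to 6 clicks anticlockwise of the red pin.
- pointer (a point): outer end of the white pointer mark on the disc, 40 mm from the dial's axis; point x points outward along the pointer, y to its left (anticlockwise), z up.
- pin_red: red set pin, 7 mm across and 7 mm high, in the timer's top 51.5 mm from the dial's axis, on the side nearest the robot, in one of three neighbouring places, each exactly at a click of the disc; origin at the centre of its foot, at the timer's top. Two white pins like it stand in the other two places. All are fixed.
- start_key (a joint): travel of the green start key in m: 0 up, 0.006 fully down (5 N); springs back. Pressed counts from 0.004.
- start_key_top (a point): centre of the top of the round green start key (28 mm across), to be pressed straight down; z up.
- ink_tin_red: round ink tin with a red lid, 70 x 70 x 40 mm, near the front edge, to be left alone; origin at the centre of its underside.
- sanding_block: brown sanding block, 42 x 72 x 30 mm, to the right of the timer, to be left alone; origin at the centre of its underside.
- eraser: blue and white eraser, 21 x 45 x 13 mm, to the left of the timer, to be left alone; origin at the centre of its underside.
Not all that is in view belongs to the job. There is more than one size of the timer; the one meant has the size given above.

How it is judged:
On the way, in this order (a step that is already met when the one before it is completed fails the run):
1. the pointer rests in the click at the red pin and the knob is let go (y of pin_red in the frame of pointer between -0.007 and 0.007 m and x of pin_red in the frame of pointer above 0 m and contact force between the fingers and dial_knob below 0.1 N and contact force between dial_knob and setting_disc below 0.1 N), for 0.2 s.
2. the start key is pressed down (value of joint start_key above 0.004 m), for 0.05 s.
At the end, for the whole second after the job is handed in: the pointer rests within 7 mm of the line from the dial's axis to the red pin (a click is 21 mm there), the knob is up off the disc and still, and the start key, having been pressed after the setting, is up again (all of step 1 and value of joint start_key below 0.001 m and angular speed of setting_disc below 0.05 rad/s); the robot touches nothing.
It fails at once if the knob is pressed on the disc with more than 18 N (contact force between dial_knob and setting_disc above 18 N).
It fails at once if the pointer is turned past the red pin by more than half a click (y of pin_red in the frame of pointer above 0.0135 m).
It fails at once if the start key is pressed while the pointer is not at the red pin (value of joint start_key above 0.004 m and not (y of pin_red in the frame of pointer between -0.007 and 0.007 m and x of pin_red in the frame of pointer above 0 m)).
It fails at once if the ink tin, sanding block or eraser is shifted by more than 30 mm (distance of any of ink_tin_red, sanding_block, eraser from where it was at the start of the episode above 0.03 m).
It also fails if it takes over 61 s, if anything falls off the work surface, if the arm or the gripper's body presses on something with over 40 N, if the wrist force passes 120 N, or if a joint passes its speed limit or range.

## Working session

There is one attempt and no reset: what is moved stays moved. The work goes in short steps, Python scripts to look and compute and a tool call to move; the robot and the scene stay as the last step left them, time stands still between calls to the robot, and variables do not carry over. Pictures are saved under pics/ and viewed, at most 10 in all, crops included, and the job is handed in when it is done.

Besides the shell and the picture viewer there is one more tool, called after "Emit:" in YAML: its name, and indented under it one key for each argument. move_arm: Moves the arm, as the interface text tells. Its arguments: {"type":"object","properties":{"commands":{"type":"array"},"newtons":{"type":"number"}},"required":["commands"]}

```bash
mkdir -p pics; cat > h.py <<'E'
import numpy as np, cv2
from workcell import manip, vision
def save(s,n): cv2.imwrite('pics/'+n,cv2.cvtColor(s['img'],cv2.COLOR_RGB2BGR))
def K(s): return np.array([[s['fx'],0,s['cx']],[0,s['fy'],s['cy']],[0,0,1.]])
def world(s,uv,z):
    # pixel -> world at height z
    p=cv2.undistortPoints(np.array(uv,float).reshape(-1,1,2),K(s),np.array(s['dist'],float)).reshape(-1,2)
    R=np.array(s['R']);t=np.array(s['t']);C=-R.T@t
    d=np.c_[p,np.ones(len(p))]@R
    return C+d*((z-C[2])/d[:,2])[:,None]
def pix(s,X): return cv2.projectPoints(np.array(X,float).reshape(-1,3),cv2.Rodrigues(np.array(s['R']))[0],np.array(s['t']),K(s),np.array(s['dist'],float))[0].reshape(-1,2)
E
python3 - <<'E'
from h import *
ims=[]
for n in ['scene','side']:
    s=vision.snapshot(n); ims.append(s['img'])
    save(s,n+'0.png')
    for l in ['timer','knob_grip','pointer','pin_red','start_key_top','dial_knob']:
        r=vision.tip_of(s,l); print(n,l,[(np.round(a['xyz'],3).tolist(),round(a['confidence'],2)) for a in r[:3]])
cv2.imwrite('pics/both.png',cv2.cvtColor(cv2.resize(np.vstack(ims)[:, :],None,fx=.71,fy=.71),cv2.COLOR_RGB2BGR))
print(manip.sense())
E
```

```text
scene timer [([0.587, 0.077, 0.006], 0.83), ([0.576, -0.14, 0.0], 0.68)]
scene knob_grip [([0.588, -0.12, 0.054], 0.78), ([0.576, 0.107, 0.076], 0.74)]
scene pointer [([0.593, -0.146, 0.033], 0.55), ([0.604, 0.071, 0.049], 0.49), ([0.577, 0.108, 0.081], 0.19)]
scene pin_red []
scene start_key_top [([0.57, -0.18, 0.046], 0.62), ([0.59, 0.007, 0.069], 0.48)]
scene dial_knob [([0.579, 0.108, 0.054], 0.73), ([0.585, -0.116, 0.035], 0.72)]
side timer [([0.582, -0.14, -0.005], 0.8), ([0.581, 0.073, -0.005], 0.71)]
side knob_grip [([0.58, 0.105, 0.081], 0.77), ([0.582, -0.117, 0.05], 0.55)]
side pointer [([0.602, 0.075, 0.051], 0.74), ([0.589, -0.141, 0.035], 0.43)]
side pin_red []
side start_key_top [([0.585, 0.01, 0.071], 0.6)]
side dial_knob [([0.583, -0.12, 0.035], 0.63), ([0.581, 0.106, 0.049], 0.62)]
{'time': 0.7, 'joint_positions': array([ 1.26118779e+00,  1.15912361e-01,  1.44160216e+00, -2.92079341e-05,
        1.58398671e+00, -3.78146806e-02]), 'dq': array([ 9.58556410e-05,  2.54825983e-04,  5.78832673e-04, -2.70057966e-03,
       -3.19678074e-04,  2.30113548e-03]), 'joint_torque': array([ 1.01314137e-03, -7.31604767e+01, -6.32529902e+01, -5.46880096e-05,
        7.99881036e-04,  5.91211210e-05]), 'ee_pos': array([0.18123674, 0.65021407, 0.23136091]), 'ee_rot': array([2.22837487e-05, 1.35479216e-01, 9.90780187e-01, 4.25001274e-05]), 'ft_force': array([-0.28182953,  0.09271856, -0.47633641]), 'moment': array([-0.00033913, -0.02754706,  0.03991929]), 'grasp_force': 0.0, 'opening': 0.9997207134705299}
```

View pics/scene0.png

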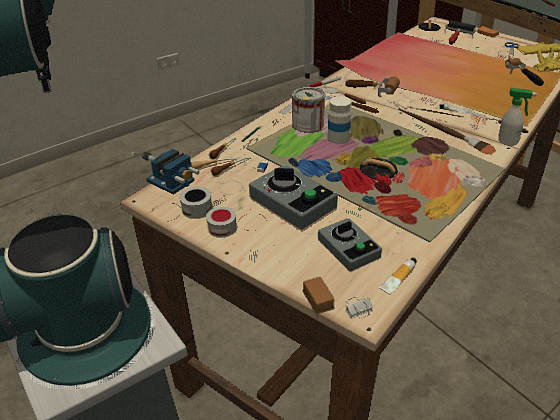

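The bigger timer (with its knob near pixel 285,180 and key near 311,196) is the one at about (0.58, 0.075). The look-alike at 350,240 is smaller. Next I move above the dial.

Emit:
move_arm:
  commands:
    - [[0, -0.532, -0.423, 0, 0], [0, -0.532, -0.423, 0, 0], [0, -0.532, -0.423, 0, 0], [0, -0.532, -0.423, 0, 0], [0, -0.532, -0.423, 0, 0], [0, -0.532, -0.423, 0, 0], [0, -0.532, -0.423, 0, 0], [0, -0.532, -0.423, 0, 0], [0, -0.532, -0.423, 0, 0], [0, -0.532, -0.423, 0, 0], [0, -0.532, -0.423, 0, 0], [0, -0.532, -0.423, 0, 0], [0, -0.532, -0.423, 0, 0], [0, -0.532, -0.423, 0, 0], [0, -0.532, -0.423, 0, 0], [0, -0.532, -0.423, 0, 0], [0, -0.532, -0.423, 0, 0]]

```text
time: 2.4
ee_pos: [0.5798, 0.1006, 0.2314]
ee_rot: [0.0, 0.135, 0.991, 0.0]
ft_force: [-0.1, -0.2, 0.0]
opening: 0.998
grasp_force: 0.0
```

```bash
python3 - <<'E'
from h import *
s=vision.snapshot('wrist'); save(s,'w0.png')
for l in ['timer','knob_grip','pointer','pin_red','start_key_top','dial_knob']:
    r=vision.tip_of(s,l); print(l,[(np.round(a['xyz'],3).tolist(),round(a['confidence'],2)) for a in r[:3]])
m=manip.sense();print(m['ee_pos'],m['ee_rot'],m['joint_positions'],m['ft_force'],m['time'])
E
```

```text
timer [([0.579, -0.136, -0.006], 0.82), ([0.582, 0.074, 0.002], 0.72)]
knob_grip [([0.573, 0.102, 0.08], 0.86), ([0.58, -0.114, 0.048], 0.58)]
pointer [([0.601, 0.072, 0.051], 0.68), ([0.59, -0.144, 0.034], 0.57)]
pin_red [([0.526, 0.101, 0.052], 0.64)]
start_key_top [([0.582, 0.014, 0.073], 0.6), ([0.57, -0.182, 0.049], 0.53)]
dial_knob [([0.579, -0.119, 0.037], 0.7), ([0.581, 0.11, 0.053], 0.65)]
[0.57995046 0.10039015 0.23145053] [1.24531269e-04 1.35131978e-01 9.90827599e-01 4.48444965e-05] [ 1.28053530e-01 -7.22105757e-02  1.63261799e+00  2.16968301e-05
  1.58092141e+00 -1.17164925e+00] [-0.01780283  0.10335711  0.47826445] 2.75
```

View pics/w0.png

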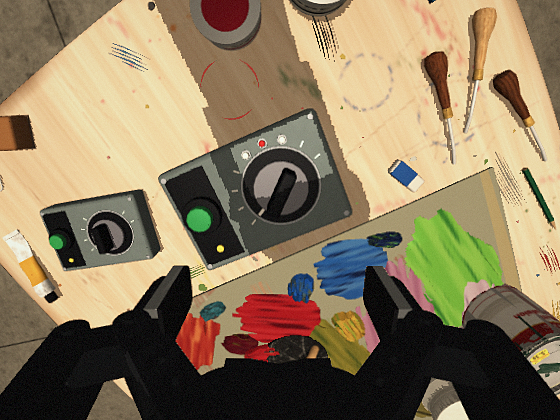

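The wrist view shows the dial near (281,185), the white pointer end near (262,213), the red pin at (262,144) and the key at (200,220). I'll crop and measure it.

```bash
python3 - <<'E'
import cv2
im=cv2.imread('pics/w0.png')
cv2.imwrite('pics/w0c.png',cv2.resize(im[100:260,170:360],None,fx=4,fy=3.75 if 0 else 3.7,interpolation=cv2.INTER_CUBIC)[:600])
E
```

```text
(no output)
```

View pics/w0c.png

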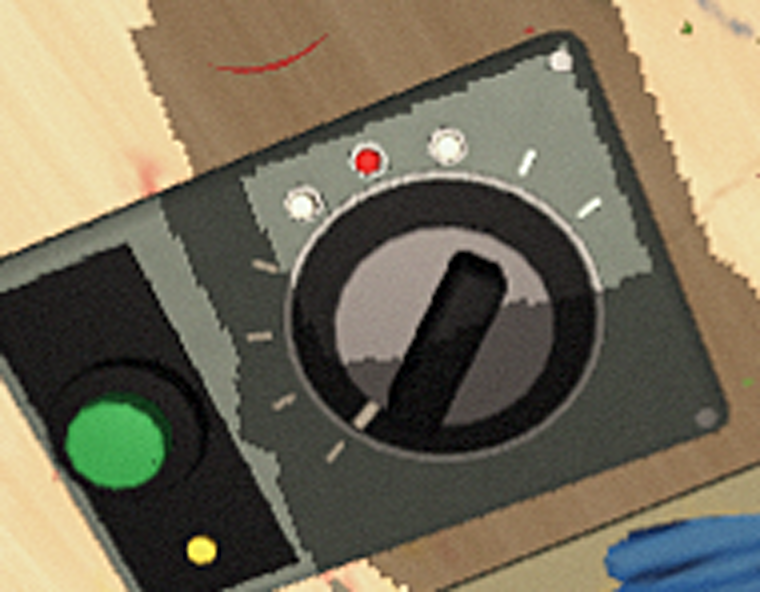

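```bash
python3 - <<'E'
from h import *
s=vision.snapshot('wrist')
c=lambda P:[(170+x/4,100+y/3.7) for x,y in P]
R=np.array(s['R']);print('cam',-R.T@np.array(s['t']))
ring=c([(290,318),(603,318),(446,172),(446,461)])
w=world(s,ring,.05);print(w.round(4));ctr=w.mean(0);print('ctr',ctr, 'd',np.linalg.norm(w[0]-w[1]),np.linalg.norm(w[2]-w[3]))
fl=world(s,c([(335,327),(553,327),(445,226),(445,424)]),.0605);print('flange ctr',fl.mean(0),np.linalg.norm(fl[0]-fl[1]))
for n,P,z in [('ptr tip',(357,427),.05),('ptr in',(378,404),.05),('red',(368,160),.057),('wl',(303,205),.057),('wr',(448,146),.057),('t1',(335,450),.05),('t2',(284,402),.05),('t3',(258,336),.05),('t4',(265,265),.05)]:
    p=world(s,c([P]),z)[0];d=(p-ctr)[:2];print(n,p.round(4),'r',np.linalg.norm(d).round(4),'ang',np.degrees(np.arctan2(d[1],d[0])).round(1))
k=world(s,c([(115,443)]),.07)[0];print('key@.07',k, world(s,c([(115,443)]),.06)[0])
for z in (.05,.0905): print(z,world(s,c([(463,253),(504,268),(390,400),(440,420),(485,300),(415,400)]),z).round(4).tolist())
m=vision.masks_of(s,'knob_grip');mm=[a for a in m if a['pixels'][:,250:].any()]
D=s['depth']
# depth points on bar top
v,u=np.mgrid[150:230,240:320];d=D[150:230,240:320]
p=cv2.undistortPoints(np.c_[u.ravel(),v.ravel()].astype(float).reshape(-1,1,2),K(s),np.array(s['dist'],float)).reshape(-1,2)
X=(np.c_[p,np.ones(len(p))]*d.reshape(-1,1)-np.array(s['t']))@R
b=X[(X[:,2]>.08)&(X[:,2]<.1)];print('bar top',len(b),b.mean(0),np.median(b[:,2]))
(cx,cy),sz,a=cv2.minAreaRect((b[:,:2]*1000).astype(np.float32));print((cx,cy),sz,a)
e=np.linalg.eigh(np.cov(b[:,:2].T));print('bar ang',np.degrees(np.arctan2(e[1][1,1],e[1][0,1])))
g=(X[:,2]>.04)&(X[:,2]<.054);print('disc z',np.median(X[g,2]))
j=D[215:225,195:205];vv,uu=np.mgrid[215:225,195:205]
p=cv2.undistortPoints(np.c_[uu.ravel(),vv.ravel()].astype(float).reshape(-1,1,2),K(s),np.array(s['dist'],float)).reshape(-1,2)
Y=(np.c_[p,np.ones(len(p))]*j.reshape(-1,1)-np.array(s['t']))@R;print('key',np.median(Y,0))
E
```

```text
cam [0.50354008 0.12022531 0.37308584]
[[0.565  0.063  0.05  ]
 [0.5881 0.1462 0.05  ]
 [0.5352 0.1157 0.05  ]
 [0.6204 0.0925 0.05  ]]
ctr [0.57718667 0.10434252 0.05      ] d 0.08635824925337438 0.08829774454883359
flange ctr [0.57674926 0.10383493 0.0605    ] 0.058307077577066685
ptr tip [0.6029 0.071  0.05  ] r 0.0421 ang -52.4
ptr in [0.5973 0.0788 0.05  ] r 0.0325 ang -51.7
red [0.5259 0.0973 0.057 ] r 0.0518 ang -172.1
wl [0.5333 0.0773 0.057 ] r 0.0515 ang -148.4
wr [0.5277 0.1182 0.057 ] r 0.0514 ang 164.3
t1 [0.6084 0.0628 0.05  ] r 0.052 ang -53.1
t2 [0.5896 0.0534 0.05  ] r 0.0524 ang -76.3
t3 [0.5679 0.0527 0.05  ] r 0.0524 ang -100.2
t4 [0.548  0.0612 0.05  ] r 0.0521 ang -124.1
key@.07 [0.58400826 0.00984029 0.07      ] [0.58666323 0.00619825 0.06      ]
0.05 [[0.559, 0.114, 0.05], [0.5663, 0.1236, 0.05], [0.597, 0.0825, 0.05], [0.607, 0.0944, 0.05], [0.5742, 0.1162, 0.05], [0.5989, 0.0893, 0.05]]
0.0905 [[0.5521, 0.1148, 0.0905], [0.5584, 0.1232, 0.0905], [0.5853, 0.0872, 0.0905], [0.594, 0.0976, 0.0905], [0.5653, 0.1167, 0.0905], [0.587, 0.0931, 0.0905]]
bar top 691 [0.57469667 0.10437876 0.0887694 ] 0.08910624397732596
(576.0617065429688, 103.98831176757812) (14.171696662902832, 47.677734375) 50.92716598510742
bar ang 140.8913446124095
disc z 0.049402883572005084
key [0.58362242 0.01098003 0.07104235]
```

Pointer at -52.4° and red pin at -172.1° means 5 clicks clockwise (120°). The axis is at (0.577, 0.104), and all radii agree with the given sizes. I'll turn 23.6° to match the bar and descend around it.

Emit:
move_arm:
  commands:
    - [[140, 0.0039, 0.0026, 0.05, 8], [140, 0.0039, 0.0026, 0.09, 16], [140, 0.0039, 0.0026, 0.12, 23.6], [140, 0.0039, 0.0026, 0.125, 23.6], [140, 0.0039, 0.0026, 0.14, 23.6], [140, 0.0039, 0.0026, 0.155, 23.6], [140, 0.0039, 0.0026, 0.161, 23.6], [140, 0.0039, 0.0026, 0.161, 23.6], [140, 0.0039, 0.0026, 0.161, 23.6]]

```text
time: 3.75
ee_pos: [0.5774, 0.1035, 0.071]
ee_rot: [0.0, 0.335, 0.942, 0.0]
ft_force: [-0.2, -0.8, 1.2]
opening: 0.451
grasp_force: 0.0
```

```bash
python3 - <<'E'
from h import *
s=vision.snapshot('wrist');save(s,'w1.png')
m=manip.sense();print({k:np.round(m[k],4) for k in ['ee_pos','ee_rot','ft_force','moment','opening','time']})
E
```

```text
{'ee_pos': array([0.5775, 0.1035, 0.0712]), 'ee_rot': array([5.000e-04, 3.350e-01, 9.422e-01, 2.000e-04]), 'ft_force': array([ 0.3389, -0.5564, -0.367 ]), 'moment': array([0.0425, 0.0242, 0.0018]), 'opening': np.float64(0.4528), 'time': np.float64(3.8)}
```

View pics/w1.png

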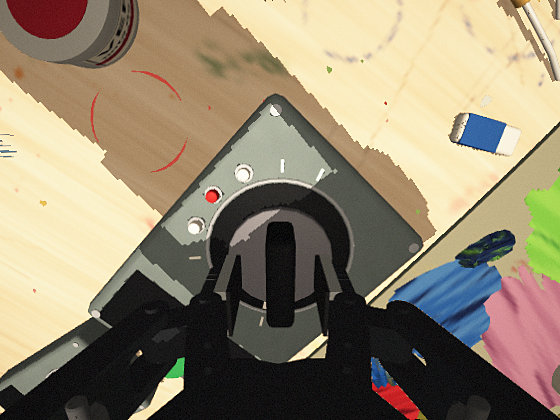

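The bar (pixel column 280) is centred between the fingers (235 and 325). I'll close gently.

Emit:
move_arm:
  commands:
    - [[255, 0, 0, 0, 0], [255, 0, 0, 0, 0], [255, 0, 0, 0, 0], [255, 0, 0, 0, 0], [255, 0, 0, 0, 0], [255, 0, 0, 0, 0], [255, 0, 0, 0, 0]]
  newtons: 40

```text
time: 4.5
ee_pos: [0.5779, 0.1042, 0.0713]
ee_rot: [0.001, 0.335, 0.942, 0.001]
ft_force: [6.0, 5.6, 1.3]
opening: 0.152
grasp_force: 42.5
```

```bash
cat > st.py <<'E'
from h import *
m=manip.sense();print({k:np.round(m[k],4).tolist() for k in ['ee_pos','ee_rot','ft_force','moment','opening','grasp_force','time']})
E
python3 st.py
```

```text
{'ee_pos': [0.5779, 0.1042, 0.0713], 'ee_rot': [0.001, 0.3351, 0.9422, 0.0011], 'ft_force': [5.9991, 5.6342, 1.345], 'moment': [0.9303, -0.6256, -0.024], 'opening': 0.1515, 'grasp_force': 42.5437, 'time': 4.5}
```

Emit:
move_arm:
  commands:
    - [[255, 0, 0.0008, 0, 0], [255, 0, 0.0008, 0, 0], [255, 0, 0.0008, 0.001, 0], [255, 0, 0.0008, 0.002, 0], [255, 0, 0.0008, 0.002, 0]]

```text
time: 5.0
ee_pos: [0.578, 0.1042, 0.0686]
ee_rot: [0.0, 0.335, 0.942, 0.0]
ft_force: [4.2, 2.7, 2.0]
opening: 0.151
grasp_force: 42.8
```

Emit:
move_arm:
  commands:
    - [[255, 0, 0, 0.0005, 0], [255, 0, 0, 0.0005, 0]]

```text
time: 5.2
ee_pos: [0.578, 0.1043, 0.0682]
ee_rot: [0.0, 0.335, 0.942, 0.0]
ft_force: [4.1, 4.3, 4.1]
opening: 0.152
grasp_force: 43.2
```

Emit:
move_arm:
  commands:
    - [[255, 0, 0, 0.0003, 0], [255, 0, 0, 0.0003, 0]]

```text
time: 5.4
ee_pos: [0.578, 0.1043, 0.0681]
ee_rot: [0.0, 0.335, 0.942, 0.0]
ft_force: [2.7, 2.9, 6.1]
opening: 0.149
grasp_force: 43.3
```

Emit:
move_arm:
  commands:
    - [[255, 0, 0, 0.0003, 0], [255, 0, 0, 0.0005, 0], [255, 0, 0, 0.0005, 0]]

```text
time: 5.7
ee_pos: [0.578, 0.1043, 0.0678]
ee_rot: [0.0, 0.335, 0.942, 0.0]
ft_force: [2.0, 2.7, 8.1]
opening: 0.156
grasp_force: 43.6
```

Emit:
move_arm:
  commands:
    - [[255, 0, 0, 0.0002, 0], [255, 0, 0, 0.0003, 0], [255, 0, 0, 0.0003, 0]]

```text
time: 6.0
ee_pos: [0.578, 0.1043, 0.0676]
ee_rot: [0.001, 0.335, 0.942, 0.0]
ft_force: [0.4, 2.2, 10.2]
opening: 0.152
grasp_force: 43.8
```

Emit:
move_arm:
  commands:
    - [[255, 0, 0, 0.0002, 0], [255, 0, 0, 0.0004, 0], [255, 0, 0, 0.0004, 0], [255, 0, 0, 0.0004, 0]]

```text
time: 6.4
ee_pos: [0.578, 0.1043, 0.0674]
ee_rot: [0.001, 0.335, 0.942, 0.0]
ft_force: [1.0, 3.6, 11.9]
opening: 0.152
grasp_force: 44.0
```

```bash
python3 - <<'E'
from h import *
F=[]
for i in range(5):
    vision.snapshot('side');F.append(manip.sense()['ft_force'])
print(np.round(F,2))
E
```

```text
[[ 0.76  3.34 11.19]
 [ 0.65  3.22 10.97]
 [ 0.76  2.93 11.64]
 [ 0.65  2.92 11.24]
 [ 0.62  3.41 10.97]]
```

Emit:
move_arm:
  commands:
    - [[255, 0, 0, 0.0002, 0], [255, 0, 0, 0.0002, 4], [255, 0, 0, 0.0002, 8], [255, 0, 0, 0.0002, 12]]

```text
time: 7.05
ee_pos: [0.578, 0.1043, 0.0673]
ee_rot: [0.0, 0.433, 0.901, 0.0]
ft_force: [-1.2, 3.2, 13.5]
opening: 0.151
grasp_force: 44.2
```

```bash
python3 st.py
```

```text
{'ee_pos': [0.578, 0.1043, 0.0673], 'ee_rot': [0.0005, 0.4331, 0.9013, 0.0004], 'ft_force': [-1.1553, 3.1889, 13.484], 'moment': [0.3732, 0.3903, 0.0477], 'opening': 0.1512, 'grasp_force': 44.1934, 'time': 7.05}
```

Emit:
move_arm:
  commands:
    - [[255, 0, 0, 0, 4], [255, 0, 0, 0, 8], [255, 0, 0, 0, 12], [255, 0, 0, 0, 12], [255, 0, 0, 0, 12]]

```text
time: 7.55
ee_pos: [0.5779, 0.1043, 0.0673]
ee_rot: [0.0, 0.524, 0.852, 0.0]
ft_force: [-2.7, 3.0, 12.6]
opening: 0.152
grasp_force: 44.2
```

```bash
python3 - <<'E'
from h import *
m=manip.sense();print(m['ft_force'],m['moment'])
for n in ['side','scene','wrist']:
    s=vision.snapshot(n);save(s,n+'2.png')
    r=vision.tip_of(s,'pointer');print(n,[(np.round(a['xyz'],3).tolist(),round(a['confidence'],2)) for a in r[:3]])
    if n!='wrist':
        u=pix(s,[[.577,.104,.05]])[0].astype(int);c=s['img'][u[1]-35:u[1]+35,u[0]-45:u[0]+45]
        cv2.imwrite(f'pics/{n}2c.png',cv2.cvtColor(cv2.resize(c,None,fx=6,fy=6),cv2.COLOR_RGB2BGR))
E
```

```text
[-2.70363     3.02501612 12.62654147] [ 0.28293672  0.56286899 -0.0134141 ]
side [([0.588, 0.068, 0.051], 0.66), ([0.587, -0.143, 0.035], 0.54)]
scene [([0.59, 0.063, 0.051], 0.69), ([0.592, -0.146, 0.031], 0.41)]
wrist [([0.577, 0.104, 0.071], 0.52)]
```

View pics/wrist2.png

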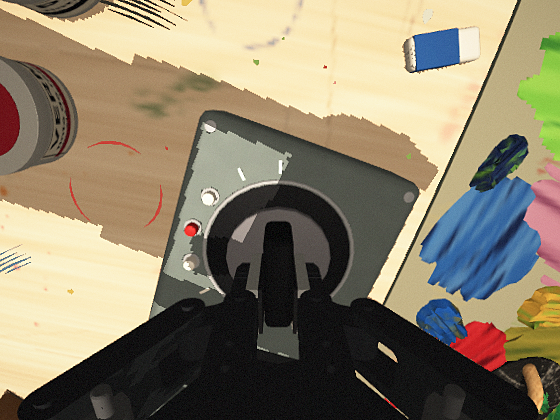

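The fingers hide the pointer in the wrist view. The side and scene cameras put it at about -73°, so one click has been made. I'll make three more.

Emit:
move_arm:
  commands:
    - [[255, 0, 0, 0, 5], [255, 0, 0, 0, 10], [255, 0, 0, 0, 15], [255, 0, 0, 0, 20], [255, 0, 0, 0, 24]]

```text
time: 8.35
ee_pos: [0.5777, 0.1043, 0.0672]
ee_rot: [0.0, 0.691, 0.723, 0.0]
ft_force: [-3.1, 1.8, 13.6]
opening: 0.151
grasp_force: 44.3
```

Emit:
move_arm:
  commands:
    - [[255, 0, 0, 0, 5], [255, 0, 0, 0, 10], [255, 0, 0, 0, 15], [255, 0, 0, 0, 20], [255, 0, 0, 0, 24], [255, 0, 0, 0, 24]]

```text
time: 8.95
ee_pos: [0.5777, 0.1044, 0.0672]
ee_rot: [-0.0, 0.826, 0.564, 0.0]
ft_force: [-3.9, 5.3, 14.2]
opening: 0.155
grasp_force: 44.3
```

```bash
cat > ptr.py <<'E'
from h import *
m=manip.sense();print(m['ft_force'],m['time'])
for n in ['side','scene','wrist']:
    s=vision.snapshot(n)
    for a in vision.tip_of(s,'pointer')[:3]:
        d=np.array(a['xyz'])[:2]-[.577,.104];print(n,np.round(a['xyz'],3),np.linalg.norm(d).round(3),np.degrees(np.arctan2(d[1],d[0])).round(1),a['confidence'])
save(s,'wl.png')
E
python3 ptr.py
```

```text
[-3.90366581  5.34195957 14.17633804] 8.95
side [0.553 0.074 0.05 ] 0.038 -128.8 0.66
side [ 0.59  -0.144  0.036] 0.248 -87.0 0.47
scene [0.583 0.107 0.048] 0.006 25.7 0.67
scene [0.558 0.07  0.051] 0.039 -120.1 0.59
scene [ 0.59  -0.148  0.031] 0.253 -87.1 0.58
```

Emit:
move_arm:
  commands:
    - [[255, 0, 0, -0.0001, 5], [255, 0, 0, -0.0001, 10], [255, 0, 0, -0.0001, 15], [255, 0, 0, -0.0001, 20], [255, 0, 0, -0.0001, 24], [255, 0, 0, -0.0001, 24]]

```text
time: 9.85
ee_pos: [0.5776, 0.1046, 0.0672]
ee_rot: [-0.0, 0.925, 0.38, 0.0]
ft_force: [-4.9, 4.5, 12.1]
opening: 0.156
grasp_force: 44.2
```

```bash
python3 ptr.py
```

```text
[-4.93129502  4.52702675 12.06631086] 9.85
side [0.542 0.088 0.05 ] 0.038 -155.4 0.84
side [ 0.592 -0.143  0.037] 0.247 -86.6 0.4
scene [0.543 0.083 0.053] 0.04 -148.7 0.46
scene [ 0.594 -0.145  0.029] 0.249 -86.2 0.44
```

Emit:
move_arm:
  commands:
    - [[255, 0, 0, 0, 5], [255, 0, 0, 0, 10], [255, 0, 0, 0, 15], [255, 0, 0, 0, 20], [255, 0, 0, 0, 24], [255, 0, 0, 0, 24]]

```text
time: 10.75
ee_pos: [0.5776, 0.1047, 0.0672]
ee_rot: [-0.001, 0.984, 0.179, 0.0]
ft_force: [-4.3, 5.6, 13.6]
opening: 0.158
grasp_force: 44.2
```

```bash
python3 ptr.py
```

```text
[-4.32331811  5.56205351 13.57606299] 10.75
side [0.539 0.103 0.052] 0.038 -178.4 0.62
side [ 0.589 -0.14   0.036] 0.245 -87.2 0.6
scene [0.541 0.1   0.051] 0.036 -173.6 0.77
scene [ 0.592 -0.145  0.03 ] 0.249 -86.6 0.5
scene [0.575 0.11  0.075] 0.006 110.9 0.39
```

The pointer is at the pin (about -172°). I'll let the knob up, open and rise.

Emit:
move_arm:
  commands:
    - [[255, 0, 0, -0.001, 0], [255, 0, 0, -0.002, 0], [255, 0, 0, -0.0035, 0], [255, 0, 0, -0.0035, 0], [130, 0, 0, -0.0035, 0], [130, 0, 0, -0.0035, 0], [130, 0, 0, -0.0035, 0], [130, 0, 0, -0.0035, 0], [130, 0, 0, -0.0035, 0], [130, 0, 0, -0.03, 0], [130, 0, 0, -0.07, 0], [130, 0, 0, -0.11, 0], [130, 0, 0, -0.13, 0], [130, 0, 0, -0.13, 0]]

```text
time: 12.45
ee_pos: [0.5786, 0.1042, 0.1999]
ee_rot: [0.0, 0.984, 0.181, 0.002]
ft_force: [-0.1, 0.1, 0.2]
opening: 0.493
grasp_force: 0.0
```

```bash
python3 ptr.py; python3 - <<'E'
from h import *
s=vision.snapshot('wrist')
for l in ['start_key_top','pin_red','knob_grip']: print(l,[(np.round(a['xyz'],4).tolist(),a['confidence']) for a in vision.tip_of(s,l)])
m=manip.sense();print(m['ee_pos'],m['ee_rot'],m['joint_positions'])
E
```

```text
[-0.1229163   0.07161757  0.17434072] 12.45
side [0.536 0.104 0.051] 0.041 179.7 0.65
side [ 0.593 -0.142  0.037] 0.247 -86.3 0.38
scene [0.54  0.096 0.049] 0.038 -167.8 0.72
scene [ 0.591 -0.146  0.034] 0.25 -86.9 0.61
wrist [0.54  0.099 0.053] 0.037 -172.9 0.9
wrist [ 0.594 -0.144  0.032] 0.248 -86.2 0.8
wrist [0.618 0.261 0.   ] 0.162 75.4 0.25
start_key_top [([0.5725, -0.1827, 0.0503], 0.73), ([0.5873, 0.0085, 0.0713], 0.58), ([0.3862, 0.0966, -0.0039], 0.37)]
pin_red [([0.5265, 0.0986, 0.0501], 0.63)]
knob_grip [([0.5806, -0.1129, 0.05], 0.84), ([0.5729, 0.1054, 0.0775], 0.71), ([0.5285, 0.0992, 0.0508], 0.42)]
[0.57745872 0.1041006  0.19569036] [-7.99756635e-06  9.83524129e-01  1.80776494e-01 -3.82486602e-04] [ 1.34895654e-01 -6.36974520e-02  1.68234474e+00 -1.98934922e-05
  1.52371024e+00  1.34214111e+00]
```

View pics/wl.png

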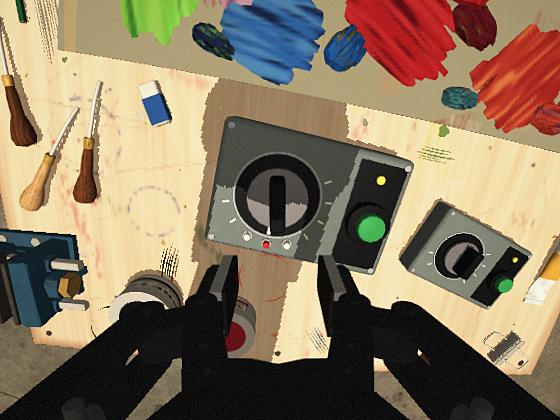

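The wrist view shows the pointer (268,232) at the red pin (266,244) and the key at (371,228). Next I shut the fingers, move over the key and descend.

Emit:
move_arm:
  commands:
    - [[255, -0.0133, 0.0453, 0, 0], [255, -0.0265, 0.0906, 0, 0], [255, -0.0265, 0.0906, 0, 0], [255, -0.0265, 0.0906, 0.04, 0], [255, -0.0265, 0.0906, 0.08, 0], [255, -0.0265, 0.0906, 0.11, 0], [255, -0.0265, 0.0906, 0.12, 0], [255, -0.0265, 0.0906, 0.12, 0]]

```text
time: 13.75
ee_pos: [0.5845, 0.0102, 0.0753]
ee_rot: [-0.0, 0.984, 0.181, -0.001]
ft_force: [0.1, 0.7, 0.1]
opening: 0.004
grasp_force: 0.0
```

Emit:
move_arm:
  commands:
    - [[255, 0, 0, 0.003, 0], [255, 0, 0, 0.005, 0], [255, 0, 0, 0.007, 0], [255, 0, 0, 0.008, 0], [255, 0, 0, 0.008, 0]]

```text
time: 14.25
ee_pos: [0.5855, 0.01, 0.0688]
ee_rot: [0.0, 0.984, 0.181, 0.001]
ft_force: [1.7, 1.1, 3.7]
opening: -0.005
grasp_force: 1.6
```

Emit:
move_arm:
  commands:
    - [[255, 0, 0, 0.001, 0], [255, 0, 0, 0.002, 0], [255, 0, 0, 0.003, 0], [255, 0, 0, 0.003, 0], [255, 0, 0, 0.003, 0]]

```text
time: 14.75
ee_pos: [0.5854, 0.01, 0.066]
ee_rot: [0.0, 0.984, 0.181, 0.001]
ft_force: [1.6, 0.4, 9.5]
opening: 0.002
grasp_force: 4.8
```

Emit:
move_arm:
  commands:
    - [[255, 0, 0, 0.001, 0], [255, 0, 0, 0.002, 0], [255, 0, 0, 0.002, 0], [255, 0, 0, 0.002, 0]]

```text
time: 15.15
ee_pos: [0.5856, 0.01, 0.0656]
ee_rot: [0.0, 0.984, 0.181, 0.001]
ft_force: [-9.0, 0.1, 28.0]
opening: -0.001
grasp_force: 13.6
```

The key is at its stop (28 N, no more travel). I'll back off.

Emit:
move_arm:
  commands:
    - [[255, 0, 0, -0.005, 0], [255, 0, 0, -0.02, 0], [255, 0, 0, -0.06, 0], [255, 0, 0, -0.1, 0], [255, 0, 0, -0.14, 0], [255, 0, 0, -0.14, 0], [255, 0, 0, -0.14, 0]]

```text
time: 15.85
ee_pos: [0.585, 0.01, 0.2041]
ee_rot: [0.0, 0.984, 0.181, 0.0]
ft_force: [-0.3, 0.5, -0.8]
opening: -0.0
grasp_force: 0.0
```

```bash
python3 ptr.py; python3 -c "
from h import *
s=vision.snapshot('wrist')
print([np.round(a['xyz'],3).tolist() for a in vision.tip_of(s,'start_key_top')])
print(manip.finish_job())"
```

```text
[-0.34518264  0.49796329 -0.80354492] 15.85
side [0.538 0.103 0.053] 0.039 -178.2 0.67
side [ 0.588 -0.142  0.036] 0.246 -87.4 0.56
scene [ 0.614  0.258 -0.001] 0.159 76.6 0.72
scene [0.539 0.098 0.05 ] 0.038 -171.2 0.55
scene [ 0.591 -0.147  0.031] 0.252 -86.9 0.42
wrist [0.536 0.099 0.053] 0.041 -173.0 0.66
wrist [ 0.592 -0.144  0.032] 0.249 -86.6 0.56
[[0.569, -0.184, 0.047], [0.584, 0.013, 0.072]]
the job is handed in; nothing more can be done
None
```

The dial was turned five clicks clockwise to the red pin, the knob was let go, the green start key was pressed to its stop and has sprung back up, and the job is handed in (no verdict was returned).

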